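# Set the length stop on the workshop rail to the index and lock it

## Robot

A 7-joint arm with a two-finger parallel gripper is mounted at the origin on the work surface. World frame = base frame: x ahead of the robot, y to its left, z up, the work surface at z = 0. Lengths are in mm, angles in rad, forces in N, time in s.
With the tool pointing down it reaches from about 425 to 875 mm from the base axis. Payload 8.4 kg.
Tool frame: the origin (TCP) lies at the very end of the fingers, on their centre line; the grasp point (between the pads) lies 19 mm behind it; z points along the fingers, y is the line along which they close (so a half turn about z gives the same grasp; the last joint's range is limited). The gripper opens to 87 mm and grips with 3 to 60 N. Pads are 19 mm wide; open, the fingers measure 117 mm over their backs; the gripper's body (75 mm by 190 mm) begins 51 mm behind the grasp point.
Start: joints at [1.218, 0.333, 0.04, 1.465, -0.013, 1.343, -0.059], TCP at [163.183, -629.154, 222.546] pointing down, gripper open.
Joint ranges: [-2.58, 2.58], [-0.38, 2.09], [-1.3, 1.39], [0.25, 2.4], [-1.5, 4.64], [0.08, 2.09], [-2.65, 2.65]. Speed limits (rad/s): [2.22, 2.22, 2.79, 2.79, 3.14, 3.14, 3.14].

## Interface

Orientations are given as a unit quaternion [w, x, y, z].
In Python, from bench import env gives the robot as it stands.
- The arm moves only by the tool apply_moves, never from a script. Its argument "motion" is a list that holds one entry, the list of rows, each a list of 5 numbers: the opening, from -1 (shut) to 1 (fully open), then the shift along the tool's x, y, z as a fraction of full scale, then the turn about the tool's z as a fraction of full scale. A call has 1 to 12 rows; each row shifts and turns the commanded pose from where the row before left it, along the tool's axes as they then stand; what a row does not reach is not made up. Full scale, the value 1, is 25 mm for a shift and 90 degrees for a turn. A row lasts 1/10 s, in which the tool goes at most 50 mm and 8.59 degrees, less where a joint would pass 70% of its speed; a pose out of reach is approached as far as the arm can. A call with a number of a shift or a turn outside -1 to 1 is refused whole. A call with a gripper value outside its range is refused whole. The fingers move at their own pace and stop on an object; "grip_force" is the grip in N (left out, the last holds). Time passes only in rows, so rows that do not move let the fingers close. It gives the time, the measured TCP pose, the force, the opening and the grip force at its end, in the units of the state.
- env.get_state(): the state, without advancing time (a new reading comes with each control period).
- env.capture(name): name is "scene" or "side" or "wrist"; returns a dict with "pixels" (400x640x3 uint8, red, green, blue), "range_z" (400x640 float32, mm along the optical axis (not along the pixel's ray), 0 where there is no reading), "mtx" (3x3 intrinsics, pixels), "k1" (the pictures are not rectified: a ray, as slopes to the right and down, at radius r is drawn at 1 + k1 r^2 times it, then the intrinsics apply), "cam_to_world" (4x4, takes a point from camera to world coordinates); the wrist camera has in their place "hand_eye" (4x4, takes a point from camera to tool coordinates, whose origin is the TCP and whose axes are the flange's). Camera axes: x right, y up, looking along -z (the intrinsics and any distortion apply to the point x, -y, -z); pixel columns grow to the right and rows downward; lengths in mm; the calibration is good to about 2 mm. A picture is of the moment at which its call begins: read the wrist's pose just before it.
- env.job_done(): hands the job in; it is judged then, once.
The state is a dict: "clock": time; "joint_pos": joint angles; "joint_vel": joint speeds; "effort": joint torques, N m; "tool_pos": TCP position; "eef_rot": TCP orientation; "force": force on the tool from outside, world axes, zero at the start; "torque": the same for the moment, N m; "width": opening from 0.0 (shut) to 1.0 (fully open); "finger_force": force on a finger pad.
Only numpy, scipy, OpenCV 4.12 (cv2) and the standard library are available. Lean on these libraries where they do the work, as an engineer would, in place of code of your own. Each camera call takes 0.05 s, during which the arm holds its last target. There are 200 camera calls.

## Task

Set the length stop on the rail for the next batch: swing its clamp lever to slacken it, slide the carriage along until its pointer lines up with the tip of the fixed index post, then swing the lever back slowly until the clamp is firmly tight: stop when it takes a pull of about 12 N at the grip, and never force it. The carriage must still be on the index when you let go; leave the tools and stock on the bench where they lie.

Things in the scene. Friction and masses are not known exactly. Their poses are not given: they have to be found in the camera images.
- rail: Length-stop rail fixed to the bench: aluminium bar 50 wide, 480 long, top 40 high, on a dark base plate 115 wide, 500 long, 8 thick. Origin on the bench under the bar's middle; its y axis runs along the bar, z up. Fixed.
- carriage: Grey saddle on the rail, 66 across it, 125 along it, top at 70. Origin at bench level right below the clamp lever's axis; axes parallel to the rail's. It slides only along the rail's y, over 310 mm; unclamped it takes about 9 N to move and stays where it is left; tightly clamped it does not slide.
- pointer (a point): Tip of the carriage's steel pointer, on its +x side, 57.5 above the bench, at (48, 0, 57.5) in the carriage's frame. It is level along the rail with the lever's axis.
- stop_top (a point): Middle of the top edge of the carriage's upright steel stop plate: 14 thick along the rail, 50 wide across it, from 70 to 125 above the bench, its centre 75 toward +y of the lever's axis. The handiest place to grasp and slide the carriage.
- lever_grip (a point): Centre of the top of the lever's black upright round grip: 20 diameter, from 76 to 138 above the bench, 85 from the lever's axis. A 12 mm bar at 82 above the bench joins it to the hub on the axis (34 diameter, top at 91).
- lever (a joint): Clamp lever angle, rad, about the upright axis through the carriage's origin: 0 fully slack, end stop at 2.7; it grows, and tightens, clockwise seen from above. At angle q the grip lies from the axis in the direction -(1.047 + q) rad from the carriage's x axis (counter-clockwise positive). Starts at 1.3 to 1.95, tight or barely so; slack below 0.5; stays where it is left.
- index: Dark steel index post on the base plate, +x side of the rail, 16 x 18, 62 high, fixed; where it stands along the rail varies. Origin at bench level on the rail's centre line, level along the rail with its tip; axes parallel to the rail's.
- index_tip (a point): Tip of the index post's knife edge, pointing to the rail (-x), at (52, 0, 57.5) in the index's frame: the mark. Aligned, the pointer's tip faces it across a 4 mm gap. It lies 60 to 250 mm toward +y of the pointer at the start.
- strip: Thin steel strip hidden in the rail, never handled; the lever's cam presses a pad onto it. It bites at a lever angle of 0.6 to 1.8, different each time (play): only the pull tells. Slack, the lever's own friction takes 2 to 8 N at the grip; past the bite the pull rises by about 15 N per rad; 10.5 N (held still) is just tight, 12 N right, over 13.5 N forced. Released, it may ease back 0.2 rad.
- hammer: Hammer lying on the bench, 260 long. Bystander.
- tube: Offcut of 40 mm square steel tube, 160 long, lying on the bench. Bystander.
- can: Steel can, 70 diameter, 100 high, standing. Bystander.
- wrench: Wrench lying on the bench, 200 long. Bystander.

How it is judged (in metres and radians):
On the way, in this order (a step that is already met when the one before it is completed fails the run):
1. the clamp is slackened (no clamp force) (contact force between carriage and strip below 1 N), for 0.2 s.
2. with the clamp slack, the carriage stands with its pointer within 3 mm of the index along the rail (contact force between carriage and strip below 5 N and y of pointer in the frame of index between -0.003 and 0.003 m and linear speed of carriage below 0.01 m/s), for 0.2 s.
At the end, for the whole second after the job is handed in: The pointer stands within 3 mm of the index tip along the rail, the carriage is at rest, and the clamp is firmly tight: 55 to 145 N on the strip, which is what a pull of about 10.5 to 13 N at the lever's grip leaves (y of pointer in the frame of index between -0.003 and 0.003 m and contact force between carriage and strip between 55 and 145 N and linear speed of carriage below 0.005 m/s); the robot touches nothing.
It fails at once if the clamp is forced: more than 150 N on the strip (contact force between carriage and strip above 150 N).
It fails at once if the carriage is dragged along while clamped (contact force between carriage and strip above 15 N and linear speed of carriage above 0.03 m/s).
It fails at once if a bystander (hammer, tube offcut, can or wrench) is disturbed: moved over 20 mm (distance of any of hammer, tube, can, wrench from where it was at the start of the episode above 0.02 m).
It also fails if it takes over 72 s, if anything falls off the work surface, if the arm or the gripper's body presses on something with over 40 N, if the wrist force passes 120 N, or if a joint passes its speed limit or range.

## Working session

There is one attempt and no reset: what is moved stays moved. The work goes in short steps, Python scripts to look and compute and a tool call to move; the robot and the scene stay as the last step left them, time stands still between calls to the robot, and variables do not carry over. Pictures are saved under pics/ and viewed, at most 10 in all, crops included, and the job is handed in when it is done.

Besides the shell and the picture viewer there is one more tool, called after "Request:" in YAML: its name, and indented under it one key for each argument. apply_moves: Moves the arm, as the interface text tells. Its arguments: {"type":"object","properties":{"motion":{"type":"array"},"grip_force":{"type":"number"}},"required":["motion"]}

```bash
mkdir -p pics; ls
cat > h.py <<'E'
import numpy as np,cv2
from bench import env
def und(c,u,v):
    K=c["mtx"]; x=(u-K[0,2])/K[0,0]; y=(v-K[1,2])/K[1,1]
    a,b=x,y
    for _ in range(20):
        s=1+c["k1"]*(a*a+b*b); a,b=x/s,y/s
    return a,b
def T(c):
    if "cam_to_world" in c: return np.array(c["cam_to_world"])
    s=c["state"]; w,x,y,z=s["eef_rot"]
    from scipy.spatial.transform import Rotation as R
    M=np.eye(4); M[:3,:3]=R.from_quat([x,y,z,w]).as_matrix(); M[:3,3]=s["tool_pos"]
    return M@np.array(c["hand_eye"])
def atz(c,u,v,z):
    a,b=und(c,u,v); M=T(c); d=M[:3,:3]@np.array([a,-b,-1]); o=M[:3,3]
    return o+d*(z-o[2])/d[2]
def cloud(c):
    v,u=np.mgrid[0:400,0:640]; a,b=und(c,u.astype(float),v.astype(float)); r=np.asarray(c["range_z"],float)
    P=np.stack([a*r,-b*r,-r],-1); M=T(c); return P@M[:3,:3].T+M[:3,3]
def cap(n):
    s=env.get_state(); c=env.capture(n); c["state"]=s; return c
def save(c,f,crop=None,k=1):
    im=np.ascontiguousarray(c["pixels"][:,:,::-1])
    if crop: x0,y0,x1,y1=crop; im=im[y0:y1,x0:x1]
    cv2.imwrite("pics/"+f,cv2.resize(im,None,fx=k,fy=k,interpolation=cv2.INTER_CUBIC))
E
python3 - <<'E'
from h import *
import pickle
for n in("scene","side"):
    c=cap(n); save(c,n+"0.png"); pickle.dump(c,open(n+".pkl","wb"))
    print(n,np.round(T(c)[:3,3]),c["mtx"][0,0],c["k1"])
s=env.get_state(); print(s)
E
```

```text
pics
scene [1692.   30.  956.] 505.9044798602849 0.035620938291738166
side [142. 642. 681.] 364.7321419725439 -0.05133856129436865
{'clock': 0.1, 'joint_pos': array([ 1.21778363,  0.33384599,  0.03981485,  1.46618451, -0.01342133,
        1.34328867, -0.05847775]), 'joint_vel': array([-0.00049652, -0.00182339, -0.00068183, -0.00152   , -0.0004523 ,
        0.00261106, -0.00172235]), 'effort': array([ 4.18120762e-03, -6.57806969e+01,  1.34036120e+00, -4.04708505e+01,
       -5.96297882e-02,  4.10374836e-02,  6.96000006e-05]), 'tool_pos': array([ 163.12366687, -628.76011808,  221.74285515]), 'eef_rot': array([-7.20682321e-04,  9.91954316e-01,  1.26594238e-01, -1.21133597e-04]), 'force': array([ 0.53033088, -0.27173129,  0.11503765]), 'torque': array([-0.01240767,  0.02861148, -0.0715415 ]), 'finger_force': 0.0, 'width': 1.0003567353437433}
```

View pics/scene0.png

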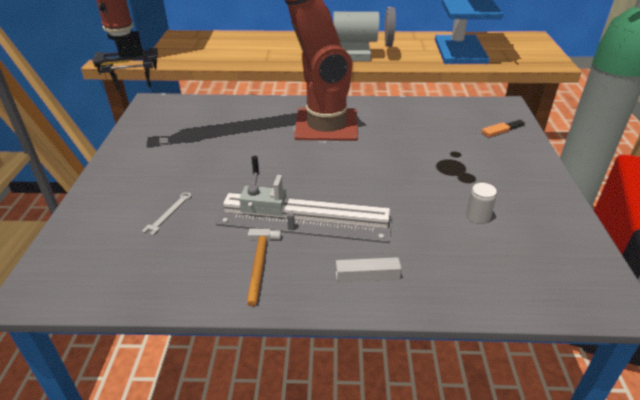

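View pics/side0.png

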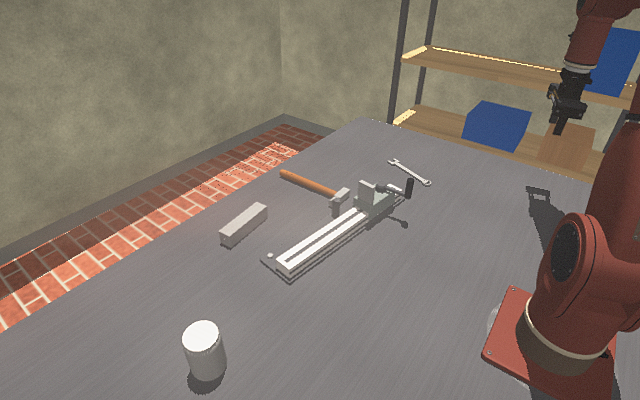

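The scene view shows the carriage at about (262,197), the black grip at (255,163), the index post at (291,222), and the hammer head close by at (265,235). The side view shows the same layout. I'll measure from the depth first, then take a wrist view.

Run:
```python
from h import *
import pickle
c=pickle.load(open("scene.pkl","rb"))
save(c,"scene_crop.png",(205,145,405,275),4)
P=cloud(c)
m=(P[...,2]>30)&(P[...,2]<46)
m[:,:]&=False
sub=P[185:245,210:395].reshape(-1,3)
b=sub[(sub[:,2]>34)&(sub[:,2]<46)]
print(len(b)); mu=b[:,:2].mean(0); u,s,vt=np.linalg.svd(b[:,:2]-mu); print(mu,vt[0],b.min(0),b.max(0))
for n,(u,v) in dict(grip=(255,158),plate=(279,178),post=(291,218)).items(): print(n,P[v,u].round())
for zz,(u,v) in [(138,(255,157)),(91,(254,189)),(57.5,(291,217)),(8,(217,224)),(8,(390,240))]: print(zz,atz(c,u,v,zz).round(1))
```

```text
1671
[557.77325169 -15.45561455] [0.10308196 0.99467287] [ 488.48463397 -291.95522515   34.04358405] [620.83737288 187.03559252  45.9657931 ]
grip [ 451. -202.  141.]
plate [ 531. -125.  127.]
post [615. -88.  52.]
138 [ 440.7 -203.8  138. ]
91 [ 535.5 -198.3   91. ]
57.5 [618.  -87.5  57.5]
8 [ 594.6 -304.1    8. ]
8 [651.8 187.    8. ]
```

View pics/scene_crop.png

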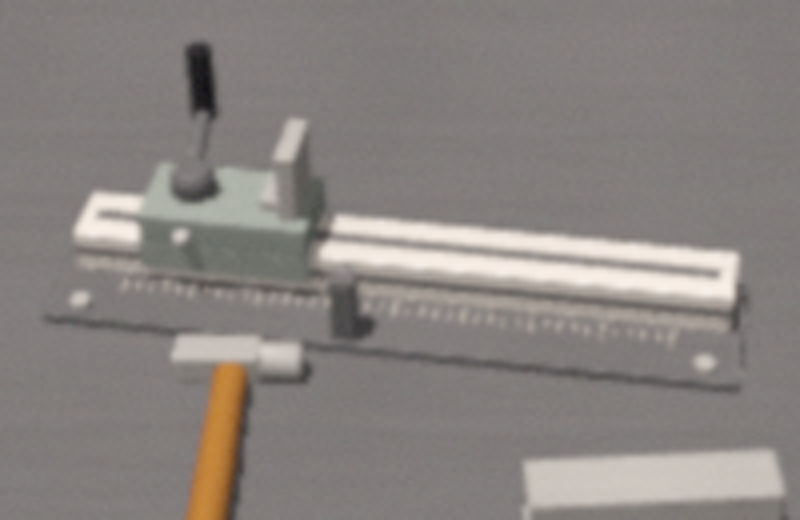

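Request:
apply_moves:
  motion:
    - [[1, 0.776, -0.623, -0.183, 0], [1, 0.776, -0.623, -0.183, 0], [1, 0.776, -0.623, -0.183, 0], [1, 0.776, -0.623, -0.183, 0], [1, 0.776, -0.623, -0.183, 0], [1, 0.776, -0.623, -0.183, 0], [1, 0.776, -0.623, -0.183, 0], [1, 0.776, -0.623, -0.183, 0], [1, 0.776, -0.623, -0.183, 0], [1, 0.776, -0.623, -0.183, 0], [1, 0.776, -0.623, -0.183, 0], [1, 0.776, -0.623, -0.183, 0]]

```text
clock: 1.3
tool_pos: [342.0, -388.8, 277.3]
eef_rot: [-0.0, 0.992, 0.127, -0.0]
force: [0.5, -0.5, -0.5]
width: 0.998
finger_force: 0.0
```

Request:
apply_moves:
  motion:
    - [[1, 0.776, -0.623, -0.183, 0], [1, 0.776, -0.623, -0.183, 0], [1, 0.776, -0.623, -0.183, 0], [1, 0.776, -0.623, -0.183, 0], [1, 0.776, -0.623, -0.183, 0], [1, 0.776, -0.623, -0.183, 0], [1, 0.776, -0.623, -0.183, 0], [1, 0.776, -0.623, -0.183, 0], [1, 0.776, -0.623, -0.183, 0], [1, 0.776, -0.623, -0.183, 0], [1, 0.776, -0.623, -0.183, 0], [1, 0, 0, 0, 0]]

```text
clock: 2.5
tool_pos: [506.9, -166.8, 328.0]
eef_rot: [-0.001, 0.992, 0.129, 0.001]
force: [0.6, 1.3, -0.1]
width: 1.003
finger_force: 0.0
```

Run:
```python
from h import *
import pickle
c=cap("wrist"); save(c,"w0.png"); pickle.dump(c,open("w0.pkl","wb"))
print(c["state"]["tool_pos"],c["state"]["eef_rot"],c["state"]["joint_pos"],c["state"]["force"],T(c).round(2))
```

```text
[ 506.88171449 -166.75531398  327.99738172] [-6.44932059e-04  9.91624497e-01  1.29151765e-01  5.12334384e-04] [ 0.62532077  0.08416376 -0.41635005  1.55716492  0.032513    1.5069215
 -1.10354671] [ 0.55286485  1.31538116 -0.09664085] [[ 2.6000e-01  9.3000e-01  2.8000e-01  5.8262e+02]
 [-9.7000e-01  2.5000e-01  7.0000e-02 -1.4656e+02]
 [-0.0000e+00 -2.9000e-01  9.6000e-01  4.9083e+02]
 [ 0.0000e+00  0.0000e+00  0.0000e+00  1.0000e+00]]
```

View pics/w0.png

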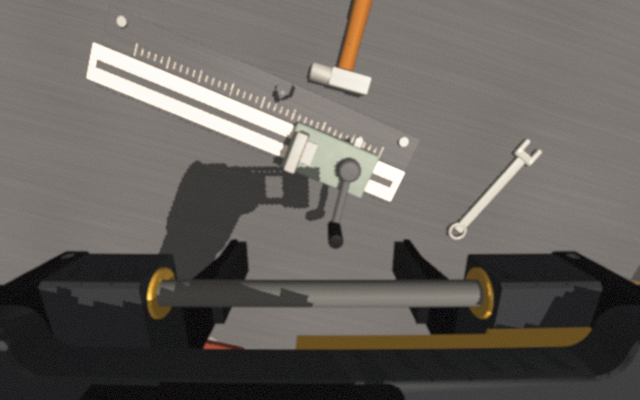

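The wrist view shows everything: hub (348,169), grip top (335,240), pointer near (359,142), index near (280,93) and plate (297,151). I'll enlarge it for precise positions.

Run:
```python
from h import *
import pickle
c=pickle.load(open("w0.pkl","rb"))
save(c,"w0c.png",(260,70,420,190),5)
for n,z,p in [("screw1",8,(122,21)),("screw2",8,(404,142)),("barL-top",40,(96,43)),("barR-top",40,(405,170))]: print(n,atz(c,*p,z).round(1))
```

```text
screw1 [639.9 166.8   8. ]
screw2 [ 579.5 -285.1    8. ]
barL-top [599.9 179.5  40. ]
barR-top [ 540.4 -291.4   40. ]
```

View pics/w0c.png

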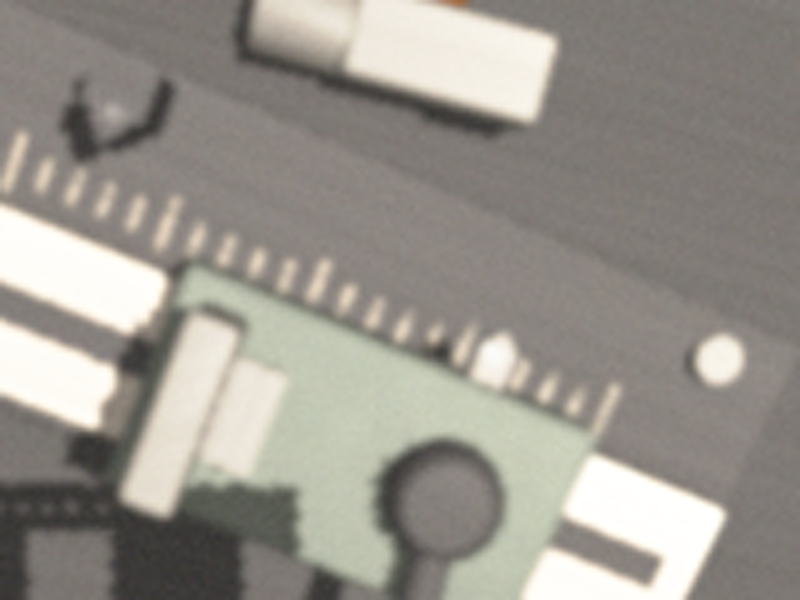

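Run:
```python
from h import *
import pickle
c=pickle.load(open("w0.pkl","rb"))
y=np.array([.131,.9914,0]); x=np.array([.9914,-.131,0])
f=lambda a,b:(260+a/5,70+b/5)
D={}
for n,z,p in [("hub",91,f(446,500)),("pointer",57.5,f(508,335)),("tip",57.5,f(90,155)),("plate",125,f(180,413)),("grip",138,(335,241)),("grip2",138,(336,228))]:
    P=atz(c,*p,z); D[n]=P; print(n,P.round(1),"along",(P@y).round(1),"across",(P@x).round(1))
P=cloud(c); print("depth hub",P[169,348],"grip",P[240,335],"plate",P[153,296])
s=env.get_state(); s["eef_rot"]; print(s["eef_rot"])
```

```text
hub [ 525.7 -202.    91. ] along -131.4 across 547.6
pointer [ 570.8 -210.3   57.5] along -133.7 across 593.4
tip [587.7 -85.1  57.5] along -7.3 across 593.8
plate [ 534.4 -128.8  125. ] along -57.7 across 546.7
grip [ 440.  -203.9  138. ] along -144.5 across 462.9
grip2 [ 457.4 -200.3  138. ] along -138.7 across 479.7
depth hub [ 526.74303204 -199.93287229   92.13544899] grip [ 441.38595668 -203.51333491  138.24077025] plate [ 533.90948915 -128.94463971  124.8717879 ]
[-3.09282577e-04  9.91754706e-01  1.28150332e-01 -2.74343676e-05]
```

Request:
apply_moves:
  motion:
    - [[1, 0, 0, 0, 0.072], [1, 0, 0, 0, 0.072], [1, -0.9, 0.464, 0.8, 0], [1, -0.9, 0.464, 0.8, 0], [1, -0.9, 0.464, 0.8, 0], [1, 0, 0, 1, 0], [1, 0, 0, 1, 0], [1, 0, 0, 1, 0], [1, 0, 0, 1, 0], [1, 0, 0, 0, 0], [1, 0, 0, 0, 0]]

```text
clock: 3.65
tool_pos: [438.1, -207.6, 168.1]
eef_rot: [-0.0, 1.0, 0.013, -0.0]
force: [0.2, 0.4, 0.2]
width: 0.999
finger_force: 0.0
```

Run:
```python
from h import *
import pickle
c=cap("wrist"); save(c,"w1.png"); pickle.dump(c,open("w1.pkl","wb"))
s=c["state"];print(s["tool_pos"],s["eef_rot"],s["force"],s["joint_pos"])
P=cloud(c); m=(P[...,2]>130)&(P[...,2]<142)&(abs(P[...,0]-440)<40)&(abs(P[...,1]+203)<40)
print(m.sum(),P[m].mean(0),P[m].min(0),P[m].max(0))
```

```text
[ 438.09356568 -207.60395609  168.0702377 ] [-1.48569929e-04  9.99911602e-01  1.32898419e-02 -3.81923120e-04] [0.16476685 0.36984176 0.15281506] [ 0.69706179  0.05690254 -0.35588244  1.91130557  0.02143747  1.17784405
 -1.21073391]
651 [ 440.68481639 -204.45897826  137.73785311] [ 429.35090232 -214.05788549  130.0827296 ] [ 449.203356   -194.44313106  140.20327436]
```

View pics/w1.png

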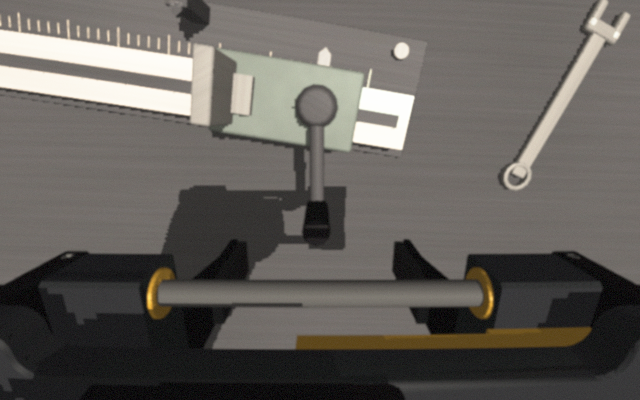

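The wrist view shows the grip top at (316,235), centred between the open fingers and in line with the lever. I'll descend and cage it.

Request:
apply_moves:
  motion:
    - [[1, 0.06, -0.128, 0.5, 0], [1, 0, 0, 0.7, 0], [1, 0, 0, 0.7, 0], [1, 0, 0, 0.7, 0], [-0.4, 0, 0, 0, 0], [-0.4, 0, 0, 0, 0], [-0.4, 0, 0, 0, 0], [-0.4, 0, 0, 0, 0], [-0.4, 0, 0, 0, 0]]
  grip_force: 15

```text
clock: 4.6
tool_pos: [440.5, -204.0, 103.5]
eef_rot: [0.0, 1.0, 0.014, 0.001]
force: [-1.2, 0.3, 0.0]
width: 0.632
finger_force: 0.0
```

Request:
apply_moves:
  motion:
    - [[-0.4, 0, 0, 0, 0], [-0.4, 0, 0, 0, 0], [-0.4, 0, 0, 0, 0], [-0.4, 0.005, 0.18, 0, -0.0333], [-0.4, 0.005, 0.18, 0, -0.0333], [-0.4, 0.005, 0.18, 0, -0.0333], [-0.4, 0.005, 0.18, 0, -0.0333], [-0.4, 0.005, 0.18, 0, -0.0333], [-0.4, 0.005, 0.18, 0, -0.0333]]

```text
clock: 5.5
tool_pos: [444.5, -228.6, 102.4]
eef_rot: [-0.001, 0.985, 0.171, -0.001]
force: [-2.5, 5.4, 2.9]
width: 0.299
finger_force: 3.6
```

Request:
apply_moves:
  motion:
    - [[-0.4, 0.008, 0.24, 0, -0.0444], [-0.4, 0.008, 0.24, 0, -0.0444], [-0.4, 0.008, 0.24, 0, -0.0444], [-0.4, 0.008, 0.24, 0, -0.0444], [-0.4, 0.008, 0.24, 0, -0.0444], [-0.4, 0.008, 0.24, 0, -0.0444], [-0.4, 0.008, 0.24, 0, -0.0444], [-0.4, 0.008, 0.24, 0, -0.0444], [-0.4, 0.008, 0.24, 0, -0.0444], [-0.4, 0.008, 0.24, 0, -0.0444]]

```text
clock: 6.5
tool_pos: [480.8, -274.9, 102.3]
eef_rot: [-0.002, 0.867, 0.498, -0.001]
force: [-7.0, 3.5, 3.9]
width: 0.298
finger_force: 4.0
```

Request:
apply_moves:
  motion:
    - [[-0.4, 0.008, 0.24, 0, -0.0444], [-0.4, 0.008, 0.24, 0, -0.0444], [-0.4, 0.008, 0.24, 0, -0.0444], [-0.4, 0.008, 0.24, 0, -0.0444], [-0.4, 0.008, 0.24, 0, -0.0444], [-0.4, 0.008, 0.24, 0, -0.0444], [-0.4, 0.008, 0.24, 0, -0.0444], [-0.4, 0.008, 0.24, 0, -0.0444], [-0.4, 0.008, 0.24, 0, -0.0444], [-0.4, 0.008, 0.24, 0, -0.0444], [-0.4, 0.008, 0.24, 0, -0.0444], [-0.4, 0, 0, 0, 0]]

```text
clock: 7.7
tool_pos: [545.1, -285.5, 102.3]
eef_rot: [-0.001, 0.618, 0.786, -0.001]
force: [-3.1, 0.2, 2.4]
width: 0.301
finger_force: 1.8
```

Run:
```python
from h import *
s=env.get_state();print(s["tool_pos"],s["eef_rot"],s["force"],s["joint_pos"])
d=s["tool_pos"][:2]-[526.5,-201.5]; a=np.arctan2(d[1],d[0]); print(np.hypot(*d),a,"q",-(a+.131)-1.047)
```

```text
[ 545.12644752 -285.48478436  102.33534744] [-1.21365194e-03  6.18419580e-01  7.85846813e-01 -7.33216586e-04] [-3.13293064  0.19953837  2.3965108 ] [ 0.82766685  0.40573163 -0.52370141  1.66891925  0.22080078  1.12894138
  0.48092371]
86.02551105291612 -1.3525454043406349 q 0.17454540434063492
```

Request:
apply_moves:
  motion:
    - [[1, 0, 0, 0, 0], [1, 0, 0, 0, 0], [1, 0, 0, -1, 0], [1, 0, 0, -1, 0], [1, 0, 0, -1, 0], [1, 0.884, 0.15, 0, 0], [1, 0.884, 0.15, 0, 0], [1, 0.884, 0.15, 0, 0], [1, 0.884, 0.15, 0, 0], [1, 0.884, 0.15, 0, 0], [1, 0.884, 0.15, 0, 0], [1, 0.884, 0.15, 0, 0]]

```text
clock: 8.9
tool_pos: [535.2, -126.9, 177.2]
eef_rot: [-0.0, 0.619, 0.785, 0.0]
force: [-0.1, 0.0, 0.1]
width: 1.001
finger_force: 0.0
```

Request:
apply_moves:
  motion:
    - [[1, 0, 0, 0, -0.0851], [1, 0, 0, 0, -0.0851], [1, 0, 0, 0, -0.0851], [1, 0, 0, 0, -0.0851], [1, 0, 0, 0, -0.0851], [1, 0, 0, 0, -0.0851], [1, 0, 0, 0, -0.0851], [1, 0, 0, 0, -0.0851], [1, 0, 0, 0, -0.0851], [1, 0, 0, 0, 0]]

```text
clock: 9.9
tool_pos: [535.3, -128.0, 177.3]
eef_rot: [-0.0, 0.065, 0.998, 0.0]
force: [-0.3, 0.4, 0.1]
width: 0.999
finger_force: 0.0
```

Run:
```python
from h import *
import pickle
c=cap("wrist"); save(c,"w2.png"); pickle.dump(c,open("w2.pkl","wb"))
s=c["state"];w=s["eef_rot"];print(s["tool_pos"],s["force"],s["joint_pos"],"yaw tool x",np.degrees(2*np.arctan2(w[2],w[1])))
P=cloud(c); m=(P[...,2]>120)&(P[...,2]<130)&(abs(P[...,0]-534)<45)&(abs(P[...,1]+129)<45)
Q=P[m];print(m.sum(),Q.mean(0)); r=cv2.minAreaRect(Q[:,:2].astype(np.float32)); print(r)
g=(abs(P[...,2]-138)<3); print("grip",g.sum(),P[g].mean(0) if g.any() else 0)
```

```text
[ 535.2987829  -127.95060847  177.27383965] [-0.27492706  0.43528242  0.06654525] [ 0.8354345   0.24531876 -0.78065294  1.73796654  0.18182285  1.23319283
  1.45003123] yaw tool x 172.55983800324898
1104 [ 531.81663629 -128.09453388  125.35254572]
((532.9871826171875, -128.1130828857422), (13.486637115478516, 49.23419952392578), 82.25479888916016)
grip 24 [ 531.49726249 -282.84181598  136.56196288]
```

View pics/w2.png

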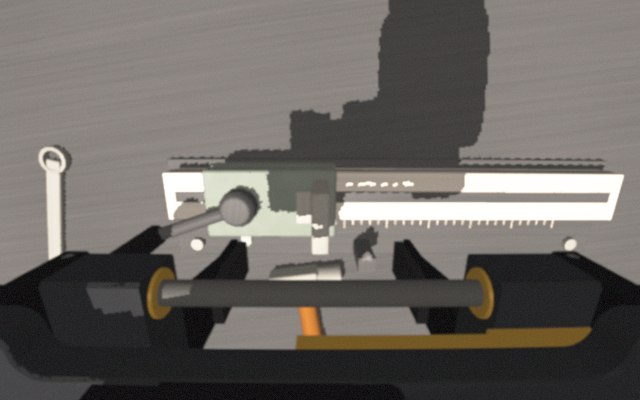

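Request:
apply_moves:
  motion:
    - [[1, -0.06, 0, 0.7, 0], [1, 0, 0, 0.7, 0], [1, 0, 0, 0.8, 0], [1, 0, 0, 0.7, 0], [-1, 0, 0, 0, 0], [-1, 0, 0, 0, 0], [-1, 0, 0, 0, 0], [-1, 0, 0, 0, 0], [-1, 0, 0, 0, 0], [-1, 0, 0, 0, 0], [-1, 0, 0, 0, 0], [-1, 0, 0, 0, 0]]
  grip_force: 30

```text
clock: 11.15
tool_pos: [537.1, -129.0, 105.4]
eef_rot: [0.0, 0.066, 0.998, 0.0]
force: [-0.4, -0.3, 0.2]
width: 0.354
finger_force: 0.0
```

Request:
apply_moves:
  motion:
    - [[-1, 0, 0.2, 0, 0], [-1, 0, 0.4, 0, 0], [-1, 0, 0.5, 0, 0], [-1, 0, 0.5, 0, 0], [-1, 0, 0.5, 0, 0], [-1, 0, 0.5, 0, 0], [-1, 0, 0.5, 0, 0], [-1, 0, 0.5, 0, 0], [-1, 0, 0.5, 0, 0], [-1, 0, 0.4, 0, 0], [-1, 0, 0.2, 0, 0], [-1, 0, 0, 0, 0]]

```text
clock: 12.35
tool_pos: [552.4, -13.1, 105.2]
eef_rot: [-0.0, 0.066, 0.998, -0.001]
force: [-1.1, -4.7, -0.3]
width: 0.154
finger_force: 30.0
```

Run:
```python
from h import *
import pickle
c=cap("wrist"); save(c,"w3.png",(160,150,480,300),2.5); pickle.dump(c,open("w3.pkl","wb"))
s=c["state"];w=s["eef_rot"];print(s["tool_pos"],s["force"],"yaw tool x",np.degrees(2*np.arctan2(w[2],w[1])),s["width"])
```

```text
[552.41102932 -13.10537373 105.19526102] [-1.1260029  -4.66404182 -0.31249092] yaw tool x 172.39413487228688 0.1543627784086667
```

View pics/w3.png

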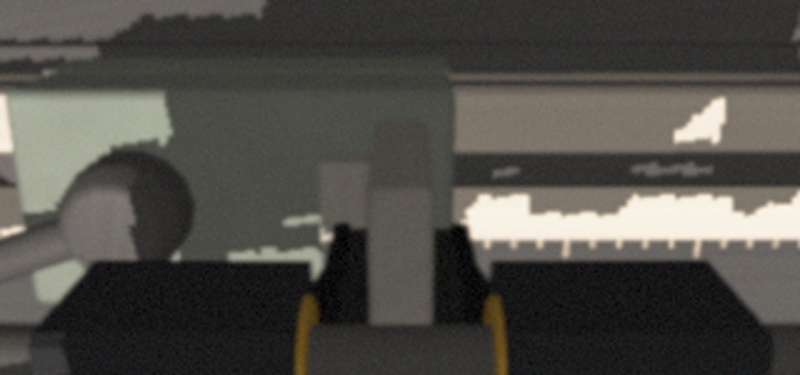

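Request:
apply_moves:
  motion:
    - [[-1, 0, 0.16, 0, 0], [-1, 0, 0.16, 0, 0], [-1, 0, 0, 0, 0], [-1, 0, 0, 0, 0], [1, 0, 0, 0, 0], [1, 0, 0, 0, 0], [1, 0, 0, -1, 0], [1, 0, 0, -1, 0], [1, -0.8, -1, -1, 0], [1, -0.8, -1, 0, 0], [1, -0.8, -1, 0, 0], [1, 0, 0, 0, 0]]

```text
clock: 13.6
tool_pos: [604.6, -91.3, 179.8]
eef_rot: [0.0, 0.069, 0.998, -0.0]
force: [0.1, 0.1, -1.2]
width: 0.8
finger_force: 0.0
```

Request:
apply_moves:
  motion:
    - [[1, 0, 0, 0, 0], [1, 0, 0, 0, 0]]

```text
clock: 13.8
tool_pos: [603.0, -85.1, 180.2]
eef_rot: [-0.0, 0.065, 0.998, 0.0]
force: [0.4, 0.2, -0.2]
width: 0.96
finger_force: 0.0
```

Run:
```python
from h import *
import pickle
c=cap("wrist"); pickle.dump(c,open("w4.pkl","wb"))
s=c["state"];w=s["eef_rot"];print(s["tool_pos"],s["force"],"yaw tool x",np.degrees(2*np.arctan2(w[2],w[1])),s["width"])
M=np.linalg.inv(T(c)); A=np.array([526.5,-201.5,0])+124.6*np.array([.131,.9914,0])+48*np.array([.9914,-.131,0]); A[2]=57.5
p=M@np.r_[A,1]; K=c["mtx"]; u=K[0,2]+K[0,0]*p[0]/-p[2]; v=K[1,2]+K[1,1]*-p[1]/-p[2]; print(u,v)
u,v=int(np.clip(u,50,590)),int(np.clip(v,38,362)); save(c,"w4.png",(u-50,v-37,u+50,v+38),8); print(u,v)
```

```text
[603.00190914 -85.1254885  180.24588578] [ 0.36925223  0.24090844 -0.24910074] yaw tool x 172.5102878346271 0.9597220945656872
319.33257479814756 189.3736107175248
319 189
```

View pics/w4.png

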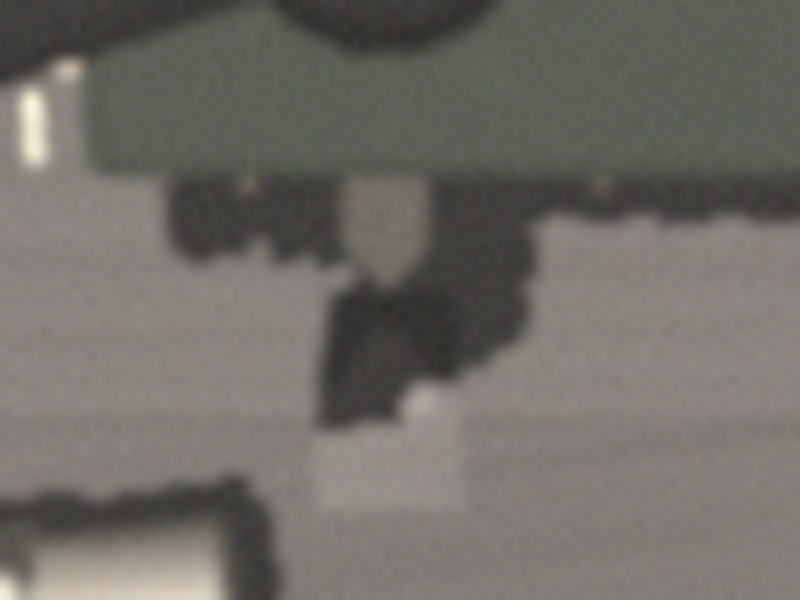

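Run:
```python
from h import *
import pickle
c=pickle.load(open("w4.pkl","rb")); im=c["pixels"][185:220,295:345,::-1].astype(float)
im=np.clip((im-35)*3,0,255).astype(np.uint8)
cv2.imwrite("pics/w4e.png",cv2.resize(im,None,fx=14,fy=14,interpolation=cv2.INTER_CUBIC))
```

```text
(no output)
```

View pics/w4e.png

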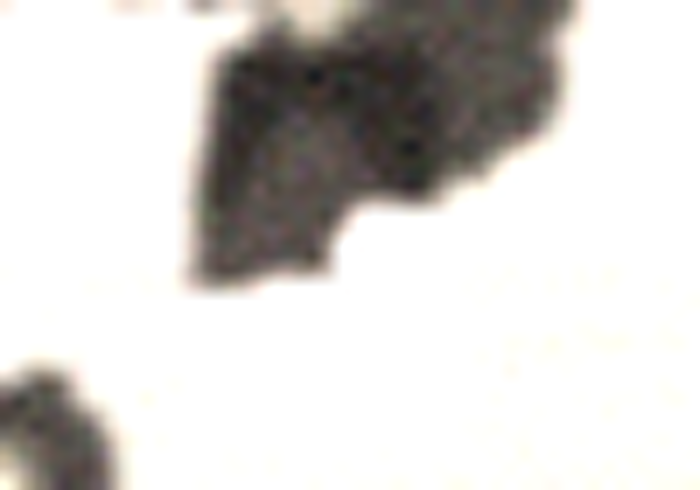

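The close-up puts the pointer tip at column ≈317.1, the wedge apex at ≈316.8 and the post centre at ≈317.7, so it is aligned to within about 0.6 mm. Next I'll go back over the lever grip.

Request:
apply_moves:
  motion:
    - [[1, 0.343, -0.816, 0, 0], [1, 0.343, -0.816, 0, 0], [1, 0.343, -0.816, 0, 0], [1, 0.343, -0.816, 0, 0], [1, 0, 0, 0, 0.0889], [1, 0, 0, 0, 0.0889], [1, 0, 0, 0, 0.0889], [1, 0, 0, 0, 0.0889], [1, 0, 0, 0, 0.0889], [1, 0, 0, 0, 0.0889], [1, 0, 0, 0, 0.0889], [1, 0, 0, 0, 0.0889]]

```text
clock: 15.05
tool_pos: [558.4, -161.8, 180.5]
eef_rot: [0.0, 0.587, 0.81, 0.0]
force: [-0.4, -0.6, 0.2]
width: 1.001
finger_force: 0.0
```

Request:
apply_moves:
  motion:
    - [[1, 0, 0, 0, 0.0889], [1, 0, 0, 0, 0], [1, 0, 0, 0, 0]]

```text
clock: 15.35
tool_pos: [558.4, -162.3, 180.5]
eef_rot: [0.0, 0.638, 0.77, 0.0]
force: [0.1, -0.7, 0.9]
width: 0.999
finger_force: 0.0
```

```bash
cat > m.py <<'E'
from h import *
import pickle,sys
from scipy.optimize import least_squares
c=cap("wrist"); pickle.dump(c,open(sys.argv[1]+".pkl","wb"))
s=c["state"];w=s["eef_rot"];yaw=2*np.arctan2(w[2],w[1]);print(s["clock"],s["tool_pos"].round(1),s["force"].round(2),"yaw",np.degrees(yaw).round(1),s["width"])
P=cloud(c); near=lambda z,t,x,y,r:P[(abs(P[...,2]-z)<t)&(np.hypot(P[...,0]-x,P[...,1]-y)<r)]
g=near(138,3,s["tool_pos"][0],s["tool_pos"][1],45)
if len(g)>20: print("grip",len(g),cv2.minEnclosingCircle(g[:,:2].astype(np.float32)),g.mean(0).round(1))
h=near(91,2.5,542.5,-78,25)
if len(h)>20: print("hub",len(h),cv2.minEnclosingCircle(h[:,:2].astype(np.float32)))
E
python3 m.py w5
```

```text
15.35 [ 558.4 -162.3  180.5] [ 0.08 -0.69  0.88] yaw 100.7 0.9994525502313976
grip 530 ((556.1043090820312, -163.2351837158203), 9.889593124389648) [ 556.  -162.5  138.2]
hub 1009 ((541.4033203125, -84.15995025634766), 19.029735565185547)
```

Request:
apply_moves:
  motion:
    - [[1, -0.01, -0.096, 0.5, 0.02], [1, 0, 0, 0.9, 0], [1, 0, 0, 0.9, 0], [1, 0, 0, 0.8, 0], [-0.4, 0, 0, 0, 0], [-0.4, 0, 0, 0, 0], [-0.4, 0, 0, 0, 0], [-0.4, 0, 0, 0, 0], [-0.4, 0, 0, 0, 0], [-0.4, 0, 0, 0, 0], [-0.4, 0, 0, 0, 0], [-0.4, 0, 0, 0, 0]]

```text
clock: 16.6
tool_pos: [556.2, -163.8, 102.9]
eef_rot: [0.0, 0.652, 0.758, 0.0]
force: [-0.0, 0.7, 0.3]
width: 0.365
finger_force: 0.0
```

```bash
cat > st.py <<'E'
from h import *
F=[]
s=env.get_state(); w=s["eef_rot"]; yaw=2*np.arctan2(w[2],w[1]); A=np.array([542.8,-77.9])
d=s["tool_pos"][:2]-A; a=np.arctan2(d[1],d[0]); a=a if a<0 else a-2*np.pi
t=np.array([-np.sin(a),np.cos(a)]); f=s["force"][:2]
y=np.array([.131,.9914])
print("clk",s["clock"],"pos",s["tool_pos"].round(1),"yaw",np.degrees(yaw).round(1),"radial dir",np.degrees(a+np.pi).round(1),"r",np.hypot(*d).round(1),"q",(-(a+.131)-1.047).round(3),"Ftan",(f@t).round(2),"Frad",(f@d/np.hypot(*d)).round(2),"Frail",(f@y).round(2),"w",s["width"].round(3),"ff",s["finger_force"])
E
python3 st.py
```

```text
Traceback (most recent call last):
  File "st.py", line 7, in <module>
    print("clk",s["clock"],"pos",s["tool_pos"].round(1),"yaw",np.degrees(yaw).round(1),"radial dir",np.degrees(a+np.pi).round(1),"r",np.hypot(*d).round(1),"q",(-(a+.131)-1.047).round(3),"Ftan",(f@t).round(2),"Frad",(f@d/np.hypot(*d)).round(2),"Frail",(f@y).round(2),"w",s["width"].round(3),"ff",s["finger_force"])
                                                                                                                                                                                                                                                                              ^^^^^^^^^^^^^^^^
AttributeError: 'float' object has no attribute 'round'
```

Request:
apply_moves:
  motion:
    - [[-0.4, 0, 0, 0, 0], [-0.4, 0.005, -0.18, 0, 0.0333], [-0.4, 0.005, -0.18, 0, 0.0333], [-0.4, 0.005, -0.18, 0, 0.0333], [-0.4, 0.005, -0.18, 0, 0.0333], [-0.4, 0.005, -0.18, 0, 0.0333], [-0.4, 0.005, -0.18, 0, 0.0333], [-0.4, 0.005, -0.18, 0, 0.0333], [-0.4, 0.005, -0.18, 0, 0.0333]]

```text
clock: 17.5
tool_pos: [521.8, -162.4, 103.0]
eef_rot: [0.001, 0.796, 0.605, 0.001]
force: [8.2, -3.0, -6.9]
width: 0.302
finger_force: 4.0
```

```bash
sed -i 's/s\["width"\].round(3)/round(s["width"],3)/' st.py; python3 st.py
```

```text
clk 17.5 pos [ 521.8 -162.4  103. ] yaw 74.5 radial dir 76.0 r 87.0 q 0.636 Ftan 8.64 Frad 0.96 Frail -1.92 w 0.302 ff 4.04474294744432
```

Request:
apply_moves:
  motion:
    - [[-0.4, 0, 0, 0, 0], [-0.4, 0, 0, 0, 0]]

```text
clock: 17.7
tool_pos: [521.3, -162.3, 103.0]
eef_rot: [0.001, 0.795, 0.606, 0.001]
force: [4.2, -3.2, -3.4]
width: 0.296
finger_force: 2.5
```

```bash
python3 st.py
```

```text
clk 17.7 pos [ 521.3 -162.3  103. ] yaw 74.6 radial dir 75.7 r 87.1 q 0.642 Ftan 4.88 Frad 2.11 Frail -2.67 w 0.296 ff 2.472291486337781
```

Request:
apply_moves:
  motion:
    - [[-0.4, 0.004, -0.09, 0, 0.0167], [-0.4, 0.004, -0.09, 0, 0.0167], [-0.4, 0.004, -0.09, 0, 0.0167], [-0.4, 0.004, -0.09, 0, 0.0167], [-0.4, 0.004, -0.09, 0, 0.0167], [-0.4, 0.004, -0.09, 0, 0.0167], [-0.4, 0.004, -0.09, 0, 0.0167], [-0.4, 0.004, -0.09, 0, 0.0167], [-0.4, 0.004, -0.09, 0, 0.0167], [-0.4, 0.004, -0.09, 0, 0.0167], [-0.4, 0, 0, 0, 0]]

```text
clock: 18.8
tool_pos: [500.6, -154.1, 103.1]
eef_rot: [0.001, 0.868, 0.496, 0.0]
force: [3.9, -6.7, -3.6]
width: 0.297
finger_force: 3.5
```

```bash
python3 st.py
```

```text
clk 18.8 pos [ 500.6 -154.1  103.1] yaw 59.5 radial dir 61.0 r 87.1 q 0.898 Ftan 6.66 Frad 4.0 Frail -6.16 w 0.297 ff 3.482989826006815
```

Request:
apply_moves:
  motion:
    - [[-0.4, 0, 0, 0, 0]]

```text
clock: 18.9
tool_pos: [500.7, -154.1, 103.0]
eef_rot: [0.001, 0.868, 0.496, 0.0]
force: [3.1, -6.5, -3.0]
width: 0.299
finger_force: 3.4
```

```bash
python3 st.py
```

```text
clk 18.9 pos [ 500.7 -154.1  103. ] yaw 59.5 radial dir 61.0 r 87.1 q 0.898 Ftan 5.84 Frad 4.15 Frail -6.0 w 0.299 ff 3.358308628667146
```

Request:
apply_moves:
  motion:
    - [[-0.4, -0.06, 0, 0, 0], [-0.4, -0.002, -0.09, 0, 0.0167], [-0.4, -0.002, -0.09, 0, 0.0167], [-0.4, -0.002, -0.09, 0, 0.0167], [-0.4, -0.002, -0.09, 0, 0.0167], [-0.4, -0.002, -0.09, 0, 0.0167], [-0.4, -0.002, -0.09, 0, 0.0167], [-0.4, 0, 0, 0, 0], [-0.4, 0, 0, 0, 0]]

```text
clock: 19.8
tool_pos: [489.0, -146.8, 103.1]
eef_rot: [0.001, 0.904, 0.427, 0.001]
force: [5.3, -2.6, -3.4]
width: 0.301
finger_force: 2.9
```

```bash
python3 st.py
python3 - <<'E'
from h import *
c=cap("wrist"); P=cloud(c)
y=np.array([.131,.9914]);x=np.array([.9914,-.131])
m=(P[...,2]>121)&(P[...,2]<129); Q=P[m][:,:2]; a=Q@y; b=Q@x
k=(abs(b-546.7)<30)&(abs(a-68)<20); print("plate along",k.sum(),a[k].mean(),np.percentile(a[k],[2,98]),"expect ~67.5")
E
```

```text
clk 19.8 pos [ 489.  -146.8  103.1] yaw 50.6 radial dir 52.0 r 87.4 q 1.056 Ftan 5.75 Frad -1.24 Frail -1.85 w 0.301 ff 2.872433038428426<stdin>:5: RuntimeWarning: Mean of empty slice.
  ret = ret.dtype.type(ret / rcount)
Traceback (most recent call last):
IndexError: index -1 is out of bounds for axis 0 with size 0
```

Request:
apply_moves:
  motion:
    - [[-0.4, 0.001, -0.09, 0, 0.0167], [-0.4, 0.001, -0.09, 0, 0.0167], [-0.4, 0.001, -0.09, 0, 0.0167], [-0.4, 0.001, -0.09, 0, 0.0167], [-0.4, 0.001, -0.09, 0, 0.0167], [-0.4, 0.001, -0.09, 0, 0.0167], [-0.4, 0.001, -0.09, 0, 0.0167], [-0.4, 0.001, -0.09, 0, 0.0167], [-0.4, 0, 0, 0, 0], [-0.4, 0, 0, 0, 0]]

```text
clock: 20.85
tool_pos: [476.2, -134.3, 103.1]
eef_rot: [0.001, 0.944, 0.33, 0.001]
force: [4.0, -3.4, -3.9]
width: 0.3
finger_force: 2.9
```

```bash
python3 st.py
```

```text
clk 20.85 pos [ 476.2 -134.3  103.1] yaw 38.5 radial dir 40.2 r 87.3 q 1.261 Ftan 5.16 Frad -0.87 Frail -2.82 w 0.3 ff 2.853682693094015
```

Request:
apply_moves:
  motion:
    - [[-0.4, 0.001, -0.09, 0, 0.0167], [-0.4, 0.001, -0.09, 0, 0.0167], [-0.4, 0.001, -0.09, 0, 0.0167], [-0.4, 0.001, -0.09, 0, 0.0167], [-0.4, 0.001, -0.09, 0, 0.0167], [-0.4, 0.001, -0.09, 0, 0.0167], [-0.4, 0.001, -0.09, 0, 0.0167], [-0.4, 0.001, -0.09, 0, 0.0167], [-0.4, 0, 0, 0, 0], [-0.4, 0, 0, 0, 0]]

```text
clock: 21.85
tool_pos: [466.3, -119.4, 103.1]
eef_rot: [0.001, 0.973, 0.229, 0.001]
force: [3.5, -4.7, -3.5]
width: 0.3
finger_force: 2.9
```

```bash
python3 st.py
```

```text
clk 21.85 pos [ 466.3 -119.4  103.1] yaw 26.5 radial dir 28.5 r 87.0 q 1.467 Ftan 5.8 Frad -0.82 Frail -4.21 w 0.3 ff 2.8542281209956855
```

Request:
apply_moves:
  motion:
    - [[-0.4, 0.001, -0.09, 0, 0.0167], [-0.4, 0.001, -0.09, 0, 0.0167], [-0.4, 0.001, -0.09, 0, 0.0167], [-0.4, 0.001, -0.09, 0, 0.0167], [-0.4, 0.001, -0.09, 0, 0.0167], [-0.4, 0.001, -0.09, 0, 0.0167], [-0.4, 0, 0, 0, 0], [-0.4, 0, 0, 0, 0]]

```text
clock: 22.65
tool_pos: [461.0, -107.0, 103.0]
eef_rot: [0.001, 0.988, 0.152, 0.001]
force: [2.7, -5.2, -3.1]
width: 0.296
finger_force: 2.9
```

```bash
python3 st.py
```

```text
clk 22.65 pos [ 461. -107.  103.] yaw 17.5 radial dir 19.6 r 86.8 q 1.621 Ftan 5.83 Frad -0.76 Frail -4.84 w 0.296 ff 2.894477918744087
```

Request:
apply_moves:
  motion:
    - [[-0.4, 0.001, -0.09, 0, 0.0167], [-0.4, 0.001, -0.09, 0, 0.0167], [-0.4, 0.001, -0.09, 0, 0.0167], [-0.4, 0.001, -0.09, 0, 0.0167], [-0.4, 0.001, -0.09, 0, 0.0167], [-0.4, 0.001, -0.09, 0, 0.0167], [-0.4, 0, 0, 0, 0], [-0.4, 0, 0, 0, 0]]

```text
clock: 23.45
tool_pos: [457.9, -94.4, 103.1]
eef_rot: [0.001, 0.997, 0.074, 0.001]
force: [2.0, -6.8, -1.5]
width: 0.3
finger_force: 3.7
```

```bash
python3 st.py
```

```text
clk 23.45 pos [457.9 -94.4 103.1] yaw 8.4 radial dir 11.0 r 86.5 q 1.771 Ftan 7.05 Frad -0.62 Frail -6.49 w 0.3 ff 3.7072912347503006
```

Request:
apply_moves:
  motion:
    - [[-0.4, 0.001, -0.09, 0, 0.0167], [-0.4, 0.001, -0.09, 0, 0.0167], [-0.4, 0.001, -0.09, 0, 0.0167], [-0.4, 0.001, -0.09, 0, 0.0167], [-0.4, 0.001, -0.09, 0, 0.0167], [-0.4, 0.001, -0.09, 0, 0.0167], [-0.4, 0, 0, 0, 0], [-0.4, 0, 0, 0, 0]]

```text
clock: 24.25
tool_pos: [456.8, -81.8, 103.2]
eef_rot: [0.001, 1.0, -0.005, 0.0]
force: [0.9, -10.0, 1.0]
width: 0.301
finger_force: 4.9
```

```bash
python3 st.py
```

```text
clk 24.25 pos [456.8 -81.8 103.2] yaw -0.6 radial dir 2.6 r 86.1 q 1.918 Ftan 10.01 Frad -0.46 Frail -9.78 w 0.301 ff 4.9168431758880615
```

Request:
apply_moves:
  motion:
    - [[-0.4, 0.001, -0.06, 0, 0.0111], [-0.4, 0.001, -0.06, 0, 0.0111], [-0.4, 0.001, -0.06, 0, 0.0111], [-0.4, 0.001, -0.06, 0, 0.0111], [-0.4, 0, 0, 0, 0], [-0.4, 0, 0, 0, 0]]

```text
clock: 24.85
tool_pos: [456.9, -76.3, 103.2]
eef_rot: [0.002, 0.999, -0.04, 0.0]
force: [-0.1, -11.3, 2.1]
width: 0.3
finger_force: 5.8
```

```bash
python3 st.py
```

```text
clk 24.85 pos [456.9 -76.3 103.2] yaw -4.6 radial dir -1.0 r 86.0 q 1.982 Ftan 11.25 Frad -0.09 Frail -11.17 w 0.3 ff 5.7863226137124
```

Request:
apply_moves:
  motion:
    - [[-0.4, 0, 0, 0, 0], [-0.4, 0, 0, 0, 0]]

```text
clock: 25.05
tool_pos: [456.8, -76.4, 103.3]
eef_rot: [0.002, 0.999, -0.04, 0.0]
force: [-0.5, -11.8, 2.7]
width: 0.3
finger_force: 5.8
```

```bash
python3 st.py
```

```text
clk 25.05 pos [456.8 -76.4 103.3] yaw -4.6 radial dir -1.0 r 86.0 q 1.982 Ftan 11.79 Frad 0.25 Frail -11.74 w 0.3 ff 5.77504015294835
```

Request:
apply_moves:
  motion:
    - [[-0.4, 0, -0.06, 0, 0.0111], [-0.4, 0, 0, 0, 0], [-0.4, 0, 0, 0, 0]]

```text
clock: 25.35
tool_pos: [456.9, -75.0, 103.3]
eef_rot: [0.002, 0.999, -0.049, 0.0]
force: [-0.4, -12.1, 2.5]
width: 0.302
finger_force: 6.0
```

```bash
python3 st.py
```

```text
clk 25.35 pos [456.9 -75.  103.3] yaw -5.6 radial dir -2.0 r 85.9 q 1.998 Ftan 12.11 Frad -0.04 Frail -12.05 w 0.302 ff 5.999731121119112
```

Request:
apply_moves:
  motion:
    - [[-0.4, 0, 0, 0, 0], [-0.4, 0, 0, 0, 0]]

```text
clock: 25.55
tool_pos: [456.9, -75.0, 103.3]
eef_rot: [0.002, 0.999, -0.049, 0.0]
force: [-1.3, -12.8, 2.7]
width: 0.303
finger_force: 6.0
```

```bash
python3 st.py
```

```text
clk 25.55 pos [456.9 -75.  103.3] yaw -5.6 radial dir -2.0 r 85.9 q 1.998 Ftan 12.85 Frad 0.84 Frail -12.87 w 0.303 ff 5.992848859168589
```

Request:
apply_moves:
  motion:
    - [[-0.4, 0, 0.04, 0, 0], [-0.4, 0, 0.08, 0, 0], [-0.4, 0, 0, 0, 0], [-0.4, 0, 0, 0, 0]]

```text
clock: 25.95
tool_pos: [456.5, -75.2, 102.8]
eef_rot: [0.0, 0.999, -0.048, -0.0]
force: [-1.3, -3.7, 2.2]
width: 0.301
finger_force: 2.1
```

```bash
python3 st.py
```

```text
clk 25.95 pos [456.5 -75.2 102.8] yaw -5.5 radial dir -1.8 r 86.3 q 1.995 Ftan 3.77 Frad 1.16 Frail -3.87 w 0.301 ff 2.1374057047069073
```

Request:
apply_moves:
  motion:
    - [[-0.4, 0, 0.12, 0, 0], [-0.4, 0, 0, 0, 0], [0.2, 0, 0, 0, 0], [1, 0, 0, 0, 0], [1, 0, 0, 0, 0], [1, 0, 0, 0, 0], [1, 0, 0, -0.6, 0], [1, 0, 0, -0.8, 0], [1, 0, 0, -0.8, 0], [1, 0, 0, -0.8, 0], [1, 0, 0, 0, 0], [1, 0, 0, 0, 0]]

```text
clock: 27.15
tool_pos: [456.5, -77.7, 177.8]
eef_rot: [0.0, 0.999, -0.048, 0.0]
force: [-0.4, -0.3, -0.6]
width: 0.989
finger_force: 0.0
```

```bash
python3 m.py w6; python3 st.py
```

```text
27.15 [456.5 -77.7 177.8] [-0.36 -0.31 -0.55] yaw -5.5 0.9885178554843921
grip 547 ((455.6508483886719, -78.29827117919922), 9.89274787902832) [456.3 -78.3 138.2]
hub 1037 ((536.1246337890625, -80.0441665649414), 18.249454498291016)
clk 27.2 pos [456.1 -77.7 177.2] yaw -5.5 radial dir -0.1 r 86.7 q 1.966 Ftan -0.84 Frad 0.57 Frail 0.76 w 0.995 ff 0.0
```

Request:
apply_moves:
  motion:
    - [[1, 0.977, -0.045, -0.1, 0], [1, 0.977, -0.045, 0, 0], [1, 0.977, -0.045, 0, 0], [1, 0.977, -0.045, 0, 0], [1, 0.977, -0.045, 0, 0], [1, 0.977, -0.045, 0, 0], [1, 0, 0, 0, -0.0942], [1, 0, 0, 0, -0.0942], [1, 0, 0, 0, -0.0942], [1, 0, 0, 0, -0.0942], [1, 0, 0, 0, -0.0942], [1, 0, 0, 0, -0.0942]]

```text
clock: 28.4
tool_pos: [602.3, -84.9, 178.8]
eef_rot: [-0.001, 0.921, 0.388, -0.001]
force: [-0.7, -0.8, 0.1]
width: 0.996
finger_force: 0.0
```

Request:
apply_moves:
  motion:
    - [[1, 0, 0, 0, -0.0942], [1, 0, 0, 0, -0.0942], [1, 0, 0, 0, -0.0942], [1, 0, 0, 0, -0.0942], [1, 0, 0, 0, -0.0942], [1, 0, 0, 0, -0.0942], [1, 0, 0, 0, -0.0942], [1, 0, 0, 0, -0.0942], [1, 0, 0, 0, -0.0942], [1, 0, 0, 0, -0.0942], [1, 0, 0, 0, -0.0942], [1, 0, 0, 0, -0.0942]]

```text
clock: 29.6
tool_pos: [602.3, -85.0, 178.9]
eef_rot: [-0.001, 0.28, 0.96, 0.0]
force: [0.3, -0.4, 0.2]
width: 1.005
finger_force: 0.0
```

Request:
apply_moves:
  motion:
    - [[1, 0, 0, 0, -0.0942], [1, 0, 0, 0, -0.0942], [1, 0, 0, 0, -0.0942], [1, 0, 0, 0, 0], [1, 0, 0, 0, 0], [1, 0, 0, 0, 0]]

```text
clock: 30.2
tool_pos: [602.7, -85.0, 179.8]
eef_rot: [-0.0, 0.067, 0.998, 0.0]
force: [-0.2, 0.3, 0.2]
width: 1.003
finger_force: 0.0
```

```bash
cat > al.py <<'E'
from h import *
import pickle
c=cap("wrist"); pickle.dump(c,open("w7.pkl","wb")); o=pickle.load(open("w4.pkl","rb"))
for k in(c,o): s=k["state"];w=s["eef_rot"];print(s["tool_pos"],s["force"],"yaw",np.degrees(2*np.arctan2(w[2],w[1])))
A=cv2.cvtColor(o["pixels"],6);B=cv2.cvtColor(c["pixels"],6)
def tm(n,x0,y0,x1,y1):
    r=cv2.matchTemplate(B,A[y0:y1,x0:x1],cv2.TM_CCOEFF_NORMED);r[:max(0,y0-30)]=-1;r[y0+30:]=-1;r[:,:max(0,x0-30)]=-1;r[:,x0+30:]=-1
    _,m,_,p=cv2.minMaxLoc(r); x,y=p; a,b,d=r[y,x-1:x+2]; print(n,"shift",p[0]-x0+(a-d)/(2*(a-2*b+d)),p[1]-y0,"score",m)
tm("pointer",300,170,334,189); tm("pointer2",305,174,328,190); tm("post",305,188,335,217); tm("post bottom",300,198,340,217)
tm("ticks/base right",400,150,480,200)
E
python3 al.py
```

```text
[602.72118132 -85.02643473 179.84496431] [-0.2089535   0.27565584  0.19076699] yaw 172.32856397342204
[603.00190914 -85.1254885  180.24588578] [ 0.36925223  0.24090844 -0.24910074] yaw 172.5102878346271
pointer shift 0.041730043 0 score 0.9650821685791016
pointer2 shift 0.19316848 0 score 0.9764084815979004
post shift -0.26128694 0 score 0.9640901684761047
post bottom shift -0.60967624 0 score 0.9086979627609253
ticks/base right shift 0.19572917 0 score 0.9902739524841309
```

Against the earlier view, the pointer and post have shifted less than 1 px relative to each other, so the carriage held. The last pull was about 12 N and the lever has not eased back, so I'm handing in.

```bash
python3 -c "
from bench import env
print(env.job_done())"
```

```text
the job is handed in; nothing more can be done
None
```

The job is handed in, verdict not shown: the carriage stands within about 1 mm of the index, the clamp was tightened to a pull of about 12 N at the grip and did not ease back, and the gripper is open and clear of everything.

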